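# Roll the clip-in edge strip down onto a shelf panel

### The arm

A 6-joint arm with a two-finger parallel gripper is mounted at the origin on a cart in front of the work surface, level with it; the furniture and walls round the work are solid. World frame = base frame: x ahead of the robot, y to its left, z up, the work surface at z = 0. Lengths are in m, angles in rad, forces in N, time in s.
With the tool pointing down it reaches from about 0.25 to 0.725 m from the base axis. Payload 4 kg.
Tool frame: the origin (TCP) lies at the very end of the fingers, on their centre line; the grasp point (between the pads) lies 19 mm behind it; z points along the fingers, y is the line along which they close (so a half turn about z gives the same grasp; the last joint's range is limited). The gripper opens to 85 mm and grips with 20 to 120 N. Pads are 22 mm wide; open, the fingers measure 114 mm over their backs; the gripper's body (76 mm by 85 mm) begins 54 mm behind the grasp point. The pads swing forward as they close: fully open they stand 13 mm farther back than shut.
Start: joints at [-1.17, 0.241, 0.005, 1.335, 0, 1.571], TCP at [0.195, -0.46, 0.231] pointing down, gripper open.
Joint ranges: [-2.72, 2.72], [-1.05, 1.87], [-1.09, 1.28], [-1.99, 2.15], [-1.42, 1.44], [-3.14, 3.14]. Speed limits (rad/s): [2.79, 2.79, 3.14, 3.14, 3.14, 3.14].

### API

Orientations are given as a unit quaternion [x, y, z, w].
In Python, from workcell import bot gives the robot as it stands.
- The arm moves only by the tool carry_out, never from a script. Its argument "increments" is one flat list of numbers, 5 for each row, row after row: the finger opening in cm, from 0 to 8.54, then the shift along the tool's x, y, z in cm, then the turn about the tool's z in rad. A call has exactly 5 rows; each row shifts and turns the commanded pose from where the row before left it, along the tool's axes as they then stand; what a row does not reach is not made up. A row lasts 1/8 s, in which the tool goes at most 62.5 mm and 10.7 degrees, less where a joint would pass 70% of its speed; a pose out of reach is approached as far as the arm can. A call with a gripper value outside its range is refused whole. The fingers move at their own pace and stop on an object; the grip force is fixed at half the most. Time passes only in rows, so rows that do not move let the fingers close, or fill a call up. It gives the time, the measured TCP pose, the force, the opening and the grip force at its end, in the units of the state.
- bot.get_obs(): the state, without advancing time (a new reading comes with each control period).
- bot.camera(name): name is "scene" or "side" or "wrist"; returns a dict with "pixels" (480x640x3 uint8, blue, green, red), "range_z" (480x640 float32, m along the optical axis (not along the pixel's ray), 0 where there is no reading), "mtx" (3x3 intrinsics, pixels), "eye" and "attitude" of the camera in the world. Camera axes: x right, y down, z forward; pixel columns grow to the right and rows downward; lengths in m; the calibration is good to about 2 mm. The wrist camera is an equidistant fisheye: a pixel r from the principal point sees the ray r / f radians off the axis. A picture is of the moment at which its call begins.
- bot.job_done(): hands the job in; it is judged then, once.
Trained networks look in a picture, given as the dict that the camera call returned (one of the last four; its "shot" number tells which), for a name from the list of things; names that differ only in an ending like _2 or _b are one class to them, and where a whole thing is asked for, a point or a joint stands for the part that bears it (a point fixed in the world has none). Each returns a list of dicts, best first, with "p" (0 to 1); they miss things now and then, are a little off and sometimes report something else, mostly with a low value. They report only what shows in the picture. A call takes as long as a camera call. They do not tell look-alikes from the thing itself.
- bot.find_in(picture, name): "xyz" ([x, y, z] in m, in the coordinates of the camera as it stood for that picture, good to about 4 mm: the middle of the surface that is visible of it).
- bot.regions_of(picture, name): "mask" (480x640 bool, what is visible of it).
- bot.place_of(picture, name): "xyz" ([x, y, z] in m, in the coordinates of the camera as it stood for that picture, good to about 4 mm: a listed point, or the origin of a listed thing).
The state is a dict: "clock": time; "joint_pos": joint angles; "joint_vel": joint speeds; "tau": joint torques, N m; "eef_pos": TCP position; "tool_rot": TCP orientation; "ft_force": force on the tool from outside, world axes, zero at the start; "ft_torque": the same for the moment, N m; "grip_width": finger opening in m; "grasp_force": force on a finger pad.
Only numpy, scipy, OpenCV 4.12 (cv2) and the standard library are available. Lean on these libraries where they do the work, as an engineer would, in place of code of your own. Each camera call takes 0.05 s, during which the arm holds its last target. There are 200 camera calls.

### The job

Take the hand roller out of its stand and roll its wheel along the grey edge strip on the panel from one end to the other, pressing firmly (about 16 to 20 N, never more than 25 N), until all six sections sit fully down on the panel. Do not push on the strip or the jig with the gripper. Then hang the roller upright in its stand again, and leave the other things on the worktop where they are.

Things in the scene. Friction and masses are not known exactly. Their poses are not given: they have to be found in the camera images.
- jig: Edging jig, fixed: aluminium base plate 240 x 100 x 12 mm with two pairs of black clamp blocks (tops 48 mm above its underside; two screws with knobs stick out to local -y). Origin: centre of the underside; x along its length, z up. A white panel 206 mm long, 22 mm thick stands on edge in it over the centre line (y = 0), with a grey edge strip on its upper edge. More than 25 N crushes the strip.
- first_end (a point): On the jig's base plate, 12 mm above its underside, vertically below the middle of strip section 0 (jig x = -80 mm). The strip: six grey sections, 24 mm wide, 32 mm long, end to end, centred at jig x = -80, -48, -16, 16, 48, 80 mm. A section stands up to 3.5 mm proud, goes down under about 13 N, stays down, and stops hard on the panel.
- last_end (a point): As first_end, below the middle of section 5 (jig x = +80 mm). The panel's depth in the clamps differs each time and it slopes a little, so feel for it: a seated strip's top lies 81 to 105 mm above the jig's underside at mid-length, and up to 5 mm higher or lower than that at the ends (one up, the other down).
- strip_0 (a joint): How far the strip section centred at local x = -80 mm of the jig is pressed down, in m: 0 fully proud, 0.0035 fully seated on the panel.
- strip_1 (a joint): How far the strip section centred at local x = -48 mm of the jig is pressed down, in m: 0 fully proud, 0.0035 fully seated on the panel.
- strip_2 (a joint): How far the strip section centred at local x = -16 mm of the jig is pressed down, in m: 0 fully proud, 0.0035 fully seated on the panel.
- strip_3 (a joint): How far the strip section centred at local x = 16 mm of the jig is pressed down, in m: 0 fully proud, 0.0035 fully seated on the panel.
- strip_4 (a joint): How far the strip section centred at local x = 48 mm of the jig is pressed down, in m: 0 fully proud, 0.0035 fully seated on the panel.
- strip_5 (a joint): How far the strip section centred at local x = 80 mm of the jig is pressed down, in m: 0 fully proud, 0.0035 fully seated on the panel.
- roller: Hand roller. Upright wooden grip 24 mm (local x) by 44 mm (local y), 52 to 108 mm above the origin; under it a steel shoulder plate 64 (x) by 70 (y) mm, 46 to 52 mm up; under that a fork with a black rubber wheel. Origin: lowest point of the wheel, on the grip's centre line; z up along the grip. It rolls along local x. Weighs 0.25 to 0.42 kg.
- axle (a point): Centre of the roller's wheel (at rest, unloaded): radius 20 mm, 30 mm wide, axle along the roller's local y; the fork is 45 mm wide over the axle ends. The fork is sprung along z: it starts to give at 6 N, then 5 N per mm, at most 4 mm (26 N).
- wheel (a joint): Turn of the roller's wheel in rad, unlimited, 0 at the start; 1 rad is 20 mm of rolling, the sign is the direction.
- stand: The roller's stand, fixed: an open-topped grey box 60 (local x) by 66 (local y) by 52 mm high on a foot 76 x 82 mm; opening 50 x 56 mm. Origin: centre of the underside, z up. The roller hangs in it with its shoulder plate on the rim and its wheel inside, clear of the floor: roller origin 6 mm above the stand's origin, on the same vertical line, axes parallel at the start.
- tape: Bystander: a small roll of black tape, 58 x 56 x 19 mm, lying flat. Origin: centre of its underside.
- cup: Bystander: a round pale dosing cup, 66 mm across, 50 mm high. Origin: centre of its underside.
- peg: Bystander: a white clothes peg, 72 x 15 x 12 mm. Origin: centre of its underside.
- pen: Bystander: a blue pen, 145 x 12 x 9 mm. Origin: centre of its underside.
There are look-alikes about, which are no part of the job. What is shaped like the roller but purple is not meant. Leave any pink look-alike of the stand alone.

How it is judged:
On the way, in this order (a step that is already met when the one before it is completed fails the run):
1. The roller is lifted out of its stand while the strip is still proud (z of roller in the frame of stand above 0.06 m and value of joint each of strip_2, strip_3 below 0.002 m), for 0.2 s.
2. All six sections are pressed down to within 1 mm of fully seated, and the wheel has rolled at least 80 mm (4 rad) one way (value of joint each of strip_0, strip_1, strip_2, strip_3, strip_4, strip_5 above 0.0025 m and (value of joint wheel above 4 rad or value of joint wheel below -4 rad)), for 0.2 s.
At the end, for the whole second after the job is handed in: All six strip sections are within 1 mm of fully seated, and the roller hangs at rest in its stand again: within 10 mm of the stand's centre, shoulder plate down on the rim (within 4 mm), upright within 0.06 rad (value of joint each of strip_0, strip_1, strip_2, strip_3, strip_4, strip_5 above 0.0025 m and horizontal distance between roller and stand below 0.01 m and z of roller in the frame of stand below 0.01 m and angle between roller's own z axis and vertical below 0.06 rad and linear speed of roller below 0.02 m/s); the robot touches nothing.
It fails at once if The roller presses on the strip or jig with more than 25 N (contact force between roller and jig above 25 N).
It fails at once if The gripper or arm itself pushes on the strip or jig (over 4 N) (contact force between any of the fingers, the arm and jig above 4 N).
It fails at once if A bystander is moved by more than 20 mm (distance of any of tape, cup, peg, pen from where it was at the start of the episode above 0.02 m).
It also fails if it takes over 67 s, if anything falls off the work surface, if the arm or the gripper's body presses on something with over 40 N, if the wrist force passes 120 N, or if a joint passes its speed limit or range.

## Working session

There is one attempt and no reset: what is moved stays moved. The work goes in short steps, Python scripts to look and compute and a tool call to move; the robot and the scene stay as the last step left them, time stands still between calls to the robot, and variables do not carry over. Pictures are saved under pics/ and viewed, at most 10 in all, crops included, and the job is handed in when it is done.

Besides the shell and the picture viewer there is one more tool, called as name(argument=value, ...) on one line, values as JSON. carry_out: Moves the arm, as the interface text tells. Its arguments: {"type":"object","properties":{"increments":{"type":"array","items":{"type":"number"}}},"required":["increments"]}

```bash
mkdir -p pics; ls
cat > h.py <<'E'
from workcell import bot
import numpy as np, cv2
from scipy.spatial.transform import Rotation as R
def cw(p,v):
    a=np.array(p["attitude"]); M=a if a.shape==(3,3) else R.from_quat(a).as_matrix()
    return M@np.array(v)+np.array(p["eye"])
def px(p,v):
    u=p["mtx"]@np.array(v); return (u[:2]/u[2]).round()
def st():
    o=bot.get_obs(); print({k:np.round(o[k],4).tolist() for k in("clock","eef_pos","tool_rot","ft_force","grip_width","grasp_force")})
E
python3 - <<'E'
from h import *
st()
P={}
for c in("scene","side"):
    p=bot.camera(c); P[c]=p; cv2.imwrite(f"pics/{c}0.png",p["pixels"])
    print(c,np.round(p["eye"],3),np.round(p["attitude"],3).tolist())
    for n in("roller","stand","axle","first_end","last_end","jig","tape","cup","peg","pen"):
        for d in bot.place_of(p,n): print(n,round(d["p"],2),np.round(cw(p,d["xyz"]),4),px(p,d["xyz"]))
E
```

```text
pics
{'clock': 0.0, 'eef_pos': [0.1948, -0.4598, 0.2304], 'tool_rot': [0.98, 0.1991, -0.0002, -0.001], 'ft_force': [-0.2247, -0.4838, 0.0545], 'grip_width': 0.0854, 'grasp_force': 0.0}
scene [0.693 0.466 0.969] [0.151, 0.951, -0.268, -0.035]
roller 0.8 [ 0.4447 -0.2552 -0.0022] [328. 176.]
roller 0.6 [ 0.567  -0.1999  0.0032] [284. 206.]
stand 0.9 [ 0.5299 -0.3599 -0.0022] [281. 152.]
stand 0.66 [ 0.5696 -0.2013  0.003 ] [283. 206.]
axle 0.76 [ 0.5709 -0.203   0.0244] [282. 200.]
axle 0.63 [ 0.4406 -0.2526  0.0191] [330. 170.]
first_end 0.95 [0.6232 0.0705 0.0085] [295. 319.]
last_end 0.77 [0.4644 0.069  0.0126] [370. 295.]
jig 0.86 [0.5434 0.0696 0.0016] [333. 309.]
jig 0.53 [ 0.5723 -0.2055  0.0057] [281. 204.]
jig 0.23 [ 3.719e-01  2.740e-01 -2.000e-04] [456. 379.]
tape 0.68 [ 0.3731 -0.0794  0.0031] [384. 226.]
cup 0.73 [ 0.6823 -0.0717 -0.0076] [249. 271.]
peg 0.66 [0.3715 0.278  0.0022] [457. 381.]
pen 0.74 [ 0.6814  0.1745 -0.004 ] [281. 380.]
pen 0.71 [ 0.6822 -0.0765 -0.0046] [248. 268.]
side [0.099 0.209 0.979] [-0.487, 0.836, -0.221, 0.12]
roller 0.77 [ 0.5701 -0.2035  0.0044] [379. 205.]
roller 0.74 [ 0.4417 -0.2496 -0.0013] [429. 242.]
stand 0.77 [ 0.527  -0.3589 -0.0007] [447. 191.]
stand 0.76 [ 0.5675 -0.1965 -0.0045] [376. 209.]
axle 0.7 [ 0.5714 -0.2054  0.0257] [380. 199.]
axle 0.69 [ 0.4439 -0.2533  0.0179] [432. 236.]
first_end 0.64 [0.6191 0.0702 0.0099] [256. 240.]
last_end 0.81 [0.4592 0.0704 0.011 ] [291. 303.]
jig 0.64 [ 0.5398  0.0703 -0.0034] [273. 273.]
tape 0.75 [ 3.665e-01 -7.950e-02  2.000e-04] [381. 308.]
cup 0.58 [ 0.6847 -0.0709 -0.0016] [301. 193.]
cup 0.45 [ 0.5394  0.0701 -0.005 ] [274. 273.]
cup 0.38 [0.6213 0.0722 0.0063] [255. 241.]
peg 0.64 [ 0.3705  0.2759 -0.0031] [214. 398.]
pen 0.59 [ 0.685   0.1783 -0.0027] [196. 241.]
```

Run:
```python
import cv2,numpy as np
a=cv2.imread("pics/scene0.png")[120:420,180:500]; b=cv2.imread("pics/side0.png")[150:350,200:500]
cv2.imwrite("pics/a.png",cv2.resize(a,None,fx=1.9,fy=1.9,interpolation=3)); cv2.imwrite("pics/b.png",cv2.resize(b,None,fx=2.6,fy=2.6,interpolation=3))
```

```text
(no output)
```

View pics/a.png

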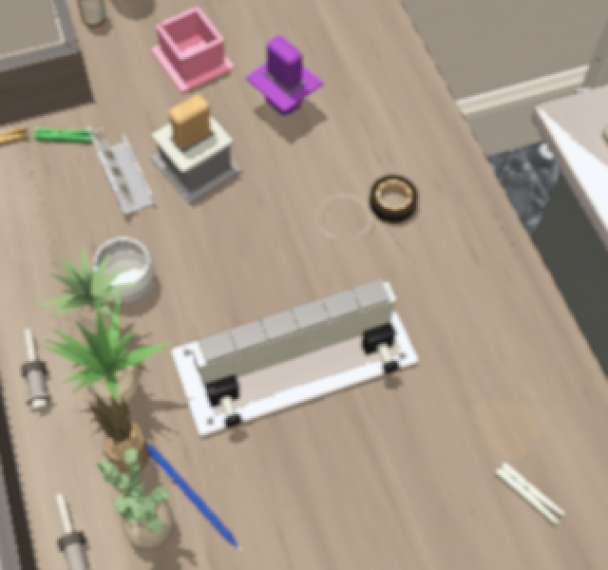

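View pics/b.png

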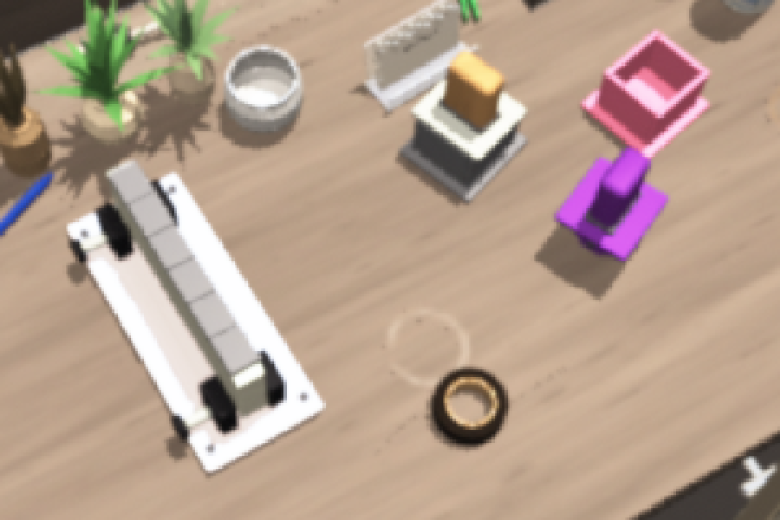

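The wooden-grip roller in the grey stand (scene 283,203 and side 378,205) is the one meant. The purple roller (330,172), which has no wooden grip, and the pink box (281,152) are look-alikes. Next I'll get yaw and the strip line from depth.

```bash
cat >> h.py <<'E'
def cloud(p):
    z=p["range_z"]; K=p["mtx"]; v,u=np.indices(z.shape)
    c=np.stack([(u-K[0,2])/K[0,0]*z,(v-K[1,2])/K[1,1]*z,z],-1)
    a=np.array(p["attitude"]); M=a if a.shape==(3,3) else R.from_quat(a).as_matrix()
    return (c@M.T+np.array(p["eye"]))[z>0]
E
python3 - <<'E'
from h import *
for c in("scene","side"):
    w=cloud(bot.camera(c)); x,y,z=w.T
    for n,lo,hi in(("grip",.085,.13),("griptop",.108,.13),("plate",.05,.064)):
        m=(abs(x-.569)<.055)&(abs(y+.202)<.055)&(z>lo)&(z<hi); q=w[m]
        print(c,n,m.sum(),cv2.minAreaRect((q[:,:2]*1000).astype(np.float32)),np.median(q[:,2]).round(4))
    m=(abs(x-.54)<.13)&(abs(y-.07)<.05)&(z>.068)&(z<.13); q=w[m]
    # keep top: highest per y-bin
    s=np.polyfit(q[:,0]-.54,q[:,2],1)
    for _ in range(6):
        r=q[:,2]-np.polyval(s,q[:,0]-.54); k=r>-.003; s=np.polyfit(q[k,0]-.54,q[k,2],1); q=q[k] if len(q[k])>150 else q
    print(c,"strip",len(q),s,cv2.minAreaRect((q[:,:2]*1000).astype(np.float32)),np.polyfit(q[:,0]-.54,q[:,1],1))
    m=(abs(x-.54)<.15)&(abs(y-.07)<.075)&(z>.006)&(z<.018); print("base",cv2.minAreaRect((w[m][:,:2]*1000).astype(np.float32)))
E
```

```text
scene grip 337 ((570.9393310546875, -199.4828643798828), (42.90924072265625, 25.850215911865234), 20.60221290588379) 0.109
scene griptop 184 ((571.2117919921875, -199.58547973632812), (42.4714469909668, 25.466384887695312), 20.602210998535156) 0.1122
scene plate 510 ((569.7269897460938, -199.7834014892578), (70.0320053100586, 66.55110931396484), 18.486064910888672) 0.0574
scene strip 1215 [-0.02153878  0.09650713] ((556.8253784179688, 70.11840057373047), (29.871070861816406, 225.4841766357422), 89.94644927978516) [0.02101157 0.07054176]
base ((539.2340698242188, 70.33329772949219), (240.70065307617188, 101.5554428100586), 1.2939841747283936)
side grip 337 ((569.532958984375, -199.65951538085938), (44.090858459472656, 25.171106338500977), 15.75692367553711) 0.1087
side griptop 181 ((569.272216796875, -200.33299255371094), (41.3513069152832, 23.917465209960938), 17.770118713378906) 0.1112
side plate 533 ((570.1823120117188, -199.6890869140625), (70.72846984863281, 64.27816772460938), 19.75649070739746) 0.0558
side strip 1115 [-0.02344095  0.09488347] ((555.7403564453125, 70.65560150146484), (222.45938110351562, 26.78384780883789), 0.5631442666053772) [0.02584625 0.07050657]
base ((539.0897827148438, 72.49369812011719), (241.16726684570312, 105.93896484375), 2.1649656295776367)
```

carry_out(increments=[6, 5.5, -1.15, 0, 0, 6, 5.5, -1.15, 0, 0, 6, 5.5, -1.15, 0, 0, 6, 5.5, -1.15, 0, 0, 6, 5.5, -1.15, 0, 0])

```text
clock: 1.82
eef_pos: [0.4273, -0.299, 0.2315]
tool_rot: [0.98, 0.199, 0.0, 0.0]
ft_force: [-0.8, -0.8, -0.6]
grip_width: 0.0598
grasp_force: 0.0
```

carry_out(increments=[6, 5.6, -1.2, 0, 0, 6, 5.6, -1.2, 0, 0, 6, 5.6, -1.2, 0, 0, 6, 0, 0, 0, 0.07, 6, 0, 0, 0, 0])

```text
clock: 2.45
eef_pos: [0.5668, -0.2007, 0.2307]
tool_rot: [0.986, 0.166, -0.0, -0.0]
ft_force: [-0.9, 0.3, 0.4]
grip_width: 0.06
grasp_force: 0.0
```

```bash
cat >> h.py <<'E'
def go(x,y,z,yaw):
    o=bot.get_obs(); M=R.from_quat(o["tool_rot"]).as_matrix(); w=np.arctan2(M[1,0],M[0,0])
    print("cm",np.round(M.T@(np.array([x,y,z])-o["eef_pos"])*100,2),"turn",round(w-yaw,3),"tilt",np.round(M[:,2],3)); st()
E
python3 - <<'E'
from h import *
go(.570,-.1997,.068,np.deg2rad(19))
p=bot.camera("wrist"); cv2.imwrite("pics/w1.png",p["pixels"])
E
```

```text
cm [ 0.34  0.02 16.27] turn 0.001 tilt [-0.001  0.    -1.   ]
{'clock': 2.45, 'eef_pos': [0.5668, -0.2007, 0.2307], 'tool_rot': [0.9862, 0.1658, -0.0005, -0.0002], 'ft_force': [-0.9433, 0.2998, 0.3977], 'grip_width': 0.06, 'grasp_force': 0.0}
```

View pics/w1.png

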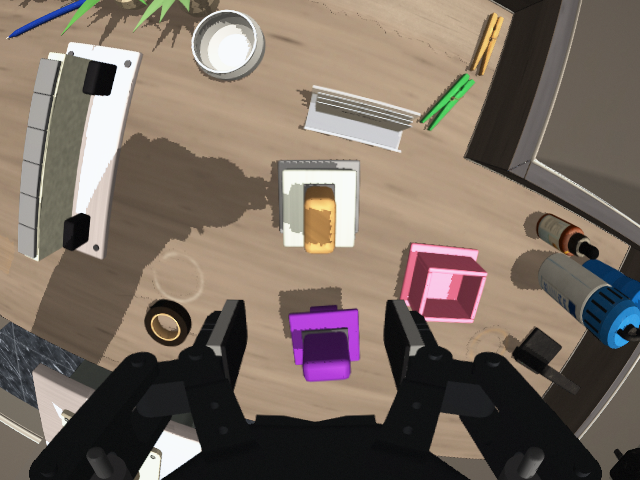

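Run:
```python
from h import *
p=bot.camera("wrist")
M=R.from_quat(p["attitude"]).as_matrix() if np.array(p["attitude"]).size==4 else np.array(p["attitude"])
K=p["mtx"];print(p["eye"],M[:,2],K[0])
for w in([.57,-.1997,.114],[.442,-.252,.11],[.5668,-.2007,.2307]):
    c=M.T@(np.array(w)-p["eye"]); t=np.arctan2(np.hypot(*c[:2]),c[2]); f=np.arctan2(c[1],c[0])
    print(w,K[0,2]+K[0,0]*t*np.cos(f),K[1,2]+K[1,1]*t*np.sin(f))
```

```text
[ 0.64477192 -0.17566547  0.37272289] [-0.30096566 -0.10304576 -0.94805129] [371.64829954   0.         314.99093102]
[0.57, -0.1997, 0.114] 312.97478034282744 228.57067374339334
[0.442, -0.252, 0.11] 322.02438047908294 375.2660066128805
[0.5668, -0.2007, 0.2307] 311.26048156535643 313.40849615671954
```

carry_out(increments=[6, 0.34, 0, 3.5, 0, 6, 0, 0, 5, 0, 6, 0, 0, 4.5, 0, 6, 0, 0, 2.5, 0, 6, 0, 0, 0.7, 0])

```text
clock: 3.18
eef_pos: [0.5677, -0.2007, 0.0676]
tool_rot: [0.986, 0.164, -0.002, -0.001]
ft_force: [0.3, -0.6, -0.3]
grip_width: 0.06
grasp_force: 0.0
```

carry_out(increments=[6, 0, 0, 0, 0, 0, 0, 0, 0, 0, 0, 0, 0, 0, 0, 0, 0, 0, 0, 0, 0, 0, 0, 0, 0])

```text
clock: 3.8
eef_pos: [0.5711, -0.2012, 0.0712]
tool_rot: [0.986, 0.165, 0.002, 0.001]
ft_force: [0.2, -2.1, 5.4]
grip_width: 0.0233
grasp_force: 60.0
```

carry_out(increments=[0, 0, 0, 0, 0, 0, 0, 0, 0, 0, 0, 0, 0, 0, 0, 0, 0, 0, 0, 0, 0, 0, 0, 0, 0])

```text
clock: 4.42
eef_pos: [0.5711, -0.2012, 0.0712]
tool_rot: [0.986, 0.165, 0.002, 0.001]
ft_force: [0.7, -2.1, 5.4]
grip_width: 0.0235
grasp_force: 60.0
```

carry_out(increments=[0, 0, 0, -1, 0, 0, 0, 0, -2, 0, 0, 0, 0, -3, 0, 0, 0, 0, -4, 0, 0, 0, 0, -4, 0])

```text
clock: 5.05
eef_pos: [0.5686, -0.1996, 0.2094]
tool_rot: [0.986, 0.165, -0.001, -0.001]
ft_force: [1.0, 0.7, -3.5]
grip_width: 0.0233
grasp_force: 59.1
```

carry_out(increments=[0, 0, 0, 0, -0.1, 0, 0, 0, 0, -0.17, 0, 0, 0, 0, -0.17, 0, 0, 0, 0, -0.17, 0, 0, 0, 0, -0.17])

```text
clock: 5.68
eef_pos: [0.5687, -0.1996, 0.2083]
tool_rot: [0.848, 0.53, -0.001, -0.001]
ft_force: [0.6, 0.1, -3.1]
grip_width: 0.0232
grasp_force: 59.2
```

carry_out(increments=[0, 0, 0, 0, -0.17, 0, 0, 0, 0, -0.17, 0, 0, 0, 0, -0.145, 0, 0, 0, 0, 0, 0, 0, 0, 0, 0])

```text
clock: 6.3
eef_pos: [0.5693, -0.2, 0.2088]
tool_rot: [0.699, 0.715, -0.0, -0.001]
ft_force: [-0.5, -0.1, -3.2]
grip_width: 0.0235
grasp_force: 59.2
```

Run:
```python
from h import *
go(.62,.0725,.20,np.deg2rad(91.4))
for c in("side","scene"):
    w=cloud(bot.camera(c)); x,y,z=w.T; t=bot.get_obs()["eef_pos"]
    m=(abs(x-t[0])<.05)&(abs(y-t[1])<.05)&(z>t[2]-.028)&(z<t[2]-.006); q=w[m]
    print(cv2.minAreaRect((q[:,:2]*1000).astype(np.float32)),np.percentile(q[:,2],[10,50,90])-t[2])
```

```text
cm [27.13  5.7   0.89] turn -0.001 tilt [-0.001  0.001 -1.   ]
{'clock': 6.3, 'eef_pos': [0.5693, -0.2, 0.2088], 'tool_rot': [0.6989, 0.7152, -0.0003, -0.0007], 'ft_force': [-0.5265, -0.0958, -3.153], 'grip_width': 0.0235, 'grasp_force': 59.1743}
((568.032470703125, -177.45697021484375), (31.627099990844727, 65.38594818115234), 88.4837646484375) [-0.01778451 -0.01534738 -0.01213044]
((568.2493896484375, -197.89646911621094), (64.39535522460938, 70.46685028076172), 0.9777353405952454) [-0.01648582 -0.01393525 -0.01136786]
```

Run:
```python
from h import *
for c in("side","scene"):
    w=cloud(bot.camera(c)); x,y,z=w.T
    m=(x>.5)&(x<.72)&(y>-.12)&(y<.18)&(z>.115); q=w[m]
    print(m.sum(),q.min(0),q.max(0)) if m.sum() else print(0)
    m=(x>.63)&(x<.8)&(y>-.2)&(y<.2)&(z>.09); q=w[m]
    print(m.sum(),np.percentile(q[:,0],[0,5,50]),q[:,1:].min(0),q.max(0))
```

```text
104 [ 0.69419739 -0.02565024  0.11516227] [0.71996096 0.13750577 0.15467626]
1430 [0.63004587 0.69624203 0.73261309] [-0.19698068  0.0900154 ] [0.78297223 0.19967576 0.30661055]
100 [ 0.69226075 -0.02773048  0.11545647] [0.71996385 0.1384319  0.15677617]
1825 [0.63004545 0.67928151 0.7302166 ] [-0.19956734  0.09003815] [0.77818609 0.19997196 0.30846822]
```

carry_out(increments=[0, 3, 0.6, 0, 0, 0, 5.5, 1.1, 0, 0, 0, 5.5, 1.1, 0, 0, 0, 5.5, 1.1, 0, 0, 0, 5, 1, 0, 0])

```text
clock: 7.12
eef_pos: [0.6127, 0.0478, 0.2095]
tool_rot: [0.698, 0.716, 0.0, 0.0]
ft_force: [0.4, -0.6, -4.1]
grip_width: 0.0237
grasp_force: 59.2
```

carry_out(increments=[0, 2.6, 0.4, 0, 0, 0, 0, 0, 1, 0, 0, 0, 0, 1, 0, 0, 0, 0, 0.5, 0, 0, 0, 0, 0, 0])

```text
clock: 7.75
eef_pos: [0.6154, 0.0707, 0.1835]
tool_rot: [0.699, 0.715, -0.001, -0.001]
ft_force: [-0.1, -0.1, -3.5]
grip_width: 0.0233
grasp_force: 59.3
```

Run:
```python
from h import *
go(.621,.0708,.175,np.deg2rad(91.4))
print(bot.get_obs()["joint_pos"])
```

```text
cm [-0.    0.56  0.85] turn -0.001 tilt [-0.002 -0.    -1.   ]
{'clock': 7.75, 'eef_pos': [0.6154, 0.0707, 0.1835], 'tool_rot': [0.6988, 0.7153, -0.0007, -0.0005], 'ft_force': [-0.0709, -0.0821, -3.4735], 'grip_width': 0.0233, 'grasp_force': 59.2528}
[ 1.14440300e-01  5.03159027e-01  2.65352732e-01  1.33468491e+00
 -8.43030737e-05  1.66201240e+00]
```

carry_out(increments=[0, 0, 0.5, 1, 0, 0, 0, 0, 0.6, 0, 0, 0, 0, 0.3, 0, 0, 0, 0, 0.2, 0, 0, 0, 0, 0.2, 0])

```text
clock: 8.38
eef_pos: [0.621, 0.0721, 0.1614]
tool_rot: [0.698, 0.716, 0.0, 0.0]
ft_force: [0.2, -0.3, -2.5]
grip_width: 0.0231
grasp_force: 59.3
```

carry_out(increments=[0, 0, 0, 0.15, 0, 0, 0, 0, 0.15, 0, 0, 0, 0, 0, 0, 0, 0, 0, 0, 0, 0, 0, 0, 0, 0])

```text
clock: 9.0
eef_pos: [0.6218, 0.0721, 0.1596]
tool_rot: [0.698, 0.716, 0.001, 0.001]
ft_force: [0.3, 1.0, 5.0]
grip_width: 0.0233
grasp_force: 60.4
```

carry_out(increments=[0, 0, 0, 0.1, 0, 0, 0, 0, 0.1, 0, 0, 0, 0, 0, 0, 0, 0, 0, 0, 0, 0, 0, 0, 0, 0])

```text
clock: 9.62
eef_pos: [0.6221, 0.0721, 0.1584]
tool_rot: [0.698, 0.716, 0.002, 0.001]
ft_force: [0.0, -0.2, 8.7]
grip_width: 0.0233
grasp_force: 60.7
```

carry_out(increments=[0, 0, 0, 0.1, 0, 0, 0, 0, 0.1, 0, 0, 0, 0, 0.1, 0, 0, 0, 0, 0, 0, 0, 0, 0, 0, 0])

```text
clock: 10.25
eef_pos: [0.6223, 0.0721, 0.1556]
tool_rot: [0.698, 0.716, 0.002, 0.001]
ft_force: [0.4, -0.3, 8.3]
grip_width: 0.023
grasp_force: 60.9
```

carry_out(increments=[0, 0, 0, 0.1, 0, 0, 0, 0, 0.1, 0, 0, 0, 0, 0, 0, 0, 0, 0, 0, 0, 0, 0, 0, 0, 0])

```text
clock: 10.88
eef_pos: [0.6231, 0.0722, 0.1548]
tool_rot: [0.698, 0.716, 0.003, 0.002]
ft_force: [-0.6, -0.1, 12.5]
grip_width: 0.0234
grasp_force: 61.3
```

carry_out(increments=[0, 0, 0, 0.08, 0, 0, 0, -0.4, 0, 0, 0, 0, -0.4, -0.02, 0, 0, 0, -0.4, -0.01, 0, 0, 0, 0, 0, 0])

```text
clock: 11.5
eef_pos: [0.6145, 0.072, 0.1555]
tool_rot: [0.698, 0.716, 0.005, 0.005]
ft_force: [5.9, -0.6, 11.9]
grip_width: 0.0233
grasp_force: 61.2
```

carry_out(increments=[0, 0, -0.4, 0.02, 0, 0, 0, -0.4, 0.02, 0, 0, 0, -0.4, 0, 0, 0, 0, 0, 0, 0, 0, 0, 0, 0, 0])

```text
clock: 12.12
eef_pos: [0.5999, 0.0716, 0.1547]
tool_rot: [0.698, 0.716, 0.003, 0.003]
ft_force: [0.1, -0.9, 15.3]
grip_width: 0.0232
grasp_force: 61.8
```

carry_out(increments=[0, 0, -0.5, -0.01, 0, 0, 0, -0.5, -0.02, 0, 0, 0, -0.5, -0.01, 0, 0, 0, -0.5, -0.01, 0, 0, 0, 0, 0, 0])

```text
clock: 12.75
eef_pos: [0.5827, 0.0712, 0.1559]
tool_rot: [0.698, 0.716, 0.006, 0.005]
ft_force: [6.0, 0.1, 10.8]
grip_width: 0.0233
grasp_force: 61.4
```

carry_out(increments=[0, 0, -0.4, 0.02, 0, 0, 0, -0.4, 0.02, 0, 0, 0, -0.4, 0, 0, 0, 0, 0, 0, 0, 0, 0, 0, 0, 0])

```text
clock: 13.38
eef_pos: [0.5684, 0.0709, 0.1551]
tool_rot: [0.698, 0.716, 0.004, 0.003]
ft_force: [1.1, 0.2, 17.4]
grip_width: 0.0236
grasp_force: 62.0
```

carry_out(increments=[0, 0, -0.5, -0.01, 0, 0, 0, -0.5, -0.01, 0, 0, 0, -0.5, -0.01, 0, 0, 0, -0.4, -0.01, 0, 0, 0, 0, 0, 0])

```text
clock: 14.0
eef_pos: [0.5514, 0.0704, 0.156]
tool_rot: [0.698, 0.716, 0.005, 0.005]
ft_force: [4.3, -0.1, 15.4]
grip_width: 0.0234
grasp_force: 61.7
```

carry_out(increments=[0, 0, -0.4, -0.02, 0, 0, 0, -0.4, -0.02, 0, 0, 0, -0.4, -0.02, 0, 0, 0, 0, 0, 0, 0, 0, 0, 0, 0])

```text
clock: 14.62
eef_pos: [0.5374, 0.0701, 0.1558]
tool_rot: [0.698, 0.716, 0.004, 0.003]
ft_force: [0.1, -0.3, 17.1]
grip_width: 0.0235
grasp_force: 61.9
```

carry_out(increments=[0, 0, -0.5, -0.01, 0, 0, 0, -0.5, -0.01, 0, 0, 0, -0.5, -0.01, 0, 0, 0, -0.5, -0.01, 0, 0, 0, 0, 0, 0])

```text
clock: 15.25
eef_pos: [0.5194, 0.0697, 0.1567]
tool_rot: [0.698, 0.716, 0.005, 0.005]
ft_force: [4.5, -0.1, 14.8]
grip_width: 0.0236
grasp_force: 61.7
```

carry_out(increments=[0, 0, -0.4, -0.02, 0, 0, 0, -0.4, -0.02, 0, 0, 0, -0.4, -0.02, 0, 0, 0, 0, 0, 0, 0, 0, 0, 0, 0])

```text
clock: 15.88
eef_pos: [0.5053, 0.0693, 0.1564]
tool_rot: [0.698, 0.716, 0.004, 0.003]
ft_force: [0.0, -0.2, 16.8]
grip_width: 0.0236
grasp_force: 61.9
```

carry_out(increments=[0, 0, -0.5, -0.02, 0, 0, 0, -0.5, -0.01, 0, 0, 0, -0.5, -0.01, 0, 0, 0, -0.5, -0.01, 0, 0, 0, 0, 0, 0])

```text
clock: 16.5
eef_pos: [0.4875, 0.0689, 0.1575]
tool_rot: [0.698, 0.716, 0.005, 0.005]
ft_force: [4.7, -1.0, 14.2]
grip_width: 0.0232
grasp_force: 61.6
```

carry_out(increments=[0, 0, -0.4, -0.02, 0, 0, 0, -0.4, -0.02, 0, 0, 0, -0.4, -0.02, 0, 0, 0, 0, 0, 0, 0, 0, 0, 0, 0])

```text
clock: 17.12
eef_pos: [0.4732, 0.0685, 0.1572]
tool_rot: [0.698, 0.716, 0.003, 0.003]
ft_force: [-0.1, -0.8, 16.0]
grip_width: 0.0233
grasp_force: 61.9
```

carry_out(increments=[0, 0, -0.5, -0.02, 0, 0, 0, -0.5, -0.01, 0, 0, 0, -0.5, -0.01, 0, 0, 0, -0.3, -0.01, 0, 0, 0, 0, 0, 0])

```text
clock: 17.75
eef_pos: [0.455, 0.068, 0.1575]
tool_rot: [0.698, 0.716, 0.003, 0.003]
ft_force: [-0.9, -1.1, 17.0]
grip_width: 0.0231
grasp_force: 61.9
```

carry_out(increments=[0, 0, 0, -0.5, 0, 0, 0, 0, -1.5, 0, 0, 0, 0, -2, 0, 0, 0, 0, -2, 0, 0, 0, 0, 0, 0])

```text
clock: 18.38
eef_pos: [0.4521, 0.0678, 0.2142]
tool_rot: [0.698, 0.716, 0.0, 0.0]
ft_force: [0.5, -0.5, -3.5]
grip_width: 0.0234
grasp_force: 59.5
```

Run:
```python
from h import *
go(.57,-.2,.215,np.deg2rad(19))
for c in("side","scene"):
    w=cloud(bot.camera(c)); x,y,z=w.T
    print(c,[ (round(np.median(z[k])-(.0965-.0225*(a-.54)),4),k.sum()) for a in(.619,.587,.555,.523,.491,.459) for k in[(abs(x-a)<.013)&(abs(y-.0705)<.008)&(z>.075)&(z<.105)] if k.sum()])
```

```text
cm [-27.07  11.12  -0.08] turn 1.264 tilt [ 0.  0. -1.]
{'clock': 18.375, 'eef_pos': [0.4521, 0.0678, 0.2142], 'tool_rot': [0.6982, 0.7159, 0.0002, 0.0001], 'ft_force': [0.5258, -0.5014, -3.5212], 'grip_width': 0.0234, 'grasp_force': 59.5352}
side [(np.float64(-0.0052), np.int64(90)), (np.float64(-0.0053), np.int64(84)), (np.float64(-0.0049), np.int64(96)), (np.float64(-0.0042), np.int64(5)), (np.float64(-0.005), np.int64(62))]
scene [(np.float64(-0.0031), np.int64(109)), (np.float64(-0.0031), np.int64(110)), (np.float64(-0.0034), np.int64(114)), (np.float64(-0.0034), np.int64(112)), (np.float64(-0.0036), np.int64(112)), (np.float64(-0.004), np.int64(124))]
```

carry_out(increments=[0, -3, 1.2, 0, 0, 0, -5, 2.1, 0, 0, 0, -5, 2.1, 0, 0, 0, -5, 2.1, 0, 0, 0, -5, 2.1, 0, 0])

```text
clock: 19.1
eef_pos: [0.5532, -0.161, 0.2119]
tool_rot: [0.698, 0.716, -0.001, -0.002]
ft_force: [0.1, 0.6, -3.6]
grip_width: 0.0233
grasp_force: 59.4
```

carry_out(increments=[0, -4, 1.5, 0, 0, 0, 0, 0, 0, 0.1, 0, 0, 0, 0, 0.17, 0, 0, 0, 0, 0.17, 0, 0, 0, 0, 0.17])

```text
clock: 19.73
eef_pos: [0.5686, -0.199, 0.2115]
tool_rot: [0.882, 0.471, -0.001, -0.002]
ft_force: [0.3, 0.6, -3.6]
grip_width: 0.0231
grasp_force: 60.0
```

carry_out(increments=[0, 0, 0, 0, 0.17, 0, 0, 0, 0, 0.17, 0, 0, 0, 0, 0.17, 0, 0, 0, 0, 0.145, 0, 0, 0, 0, 0])

```text
clock: 20.35
eef_pos: [0.5687, -0.199, 0.212]
tool_rot: [0.986, 0.165, -0.002, -0.001]
ft_force: [-0.1, -0.9, -3.6]
grip_width: 0.0233
grasp_force: 60.0
```

Run:
```python
from h import *
go(.570,-.2005,.215,np.deg2rad(19))
for c in("side","scene"):
    p=bot.camera(c); w=cloud(p); x,y,z=w.T; t=bot.get_obs()["eef_pos"]
    m=(abs(x-t[0])<.05)&(abs(y-t[1])<.05)&(z>t[2]-.025)&(z<t[2]-.006); q=w[m]
    print(c,cv2.minAreaRect((q[:,:2]*1000).astype(np.float32)),np.percentile(q[:,2],[10,50,90])-t[2])
    s=(abs(x-.57)<.06)&(abs(y+.2)<.06)&(z>.046)&(z<.058); print("stand",cv2.minAreaRect((w[s][:,:2]*1000).astype(np.float32)),s.sum())
cv2.imwrite("pics/s2.png",cv2.resize(p["pixels"][100:280,180:420],None,fx=3,fy=3))
```

```text
cm [ 0.07  0.18 -0.3 ] turn 0.001 tilt [-0.004  0.001 -1.   ]
{'clock': 20.35, 'eef_pos': [0.5687, -0.199, 0.212], 'tool_rot': [0.9862, 0.1655, -0.0017, -0.0009], 'ft_force': [-0.1332, -0.9213, -3.5929], 'grip_width': 0.0233, 'grasp_force': 59.9994}
side ((565.8424072265625, -180.62330627441406), (64.1379165649414, 33.49673080444336), 19.64676856994629) [-0.01804637 -0.01571884 -0.01302543]
stand ((570.6595458984375, -201.279296875), (59.37688064575195, 69.60786437988281), 21.11109161376953) 191
scene ((568.2044677734375, -196.95152282714844), (69.9581527709961, 65.66804504394531), 18.668397903442383) [-0.01665307 -0.01423581 -0.01140945]
stand ((569.807373046875, -200.9901123046875), (60.41709899902344, 70.21001434326172), 19.423715591430664) 278
```

View pics/s2.png

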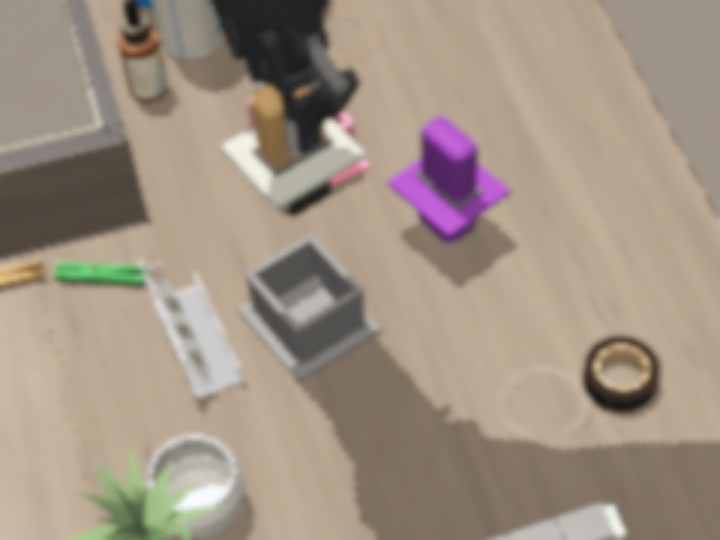

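The roller is upright in the gripper over the empty grey stand (crop ~(305,310)), with the pink one beyond it. It needs about 3 mm of correction, then I can lower it.

carry_out(increments=[0, 0.07, 0.3, 3, 0, 0, 0, 0, 4, 0, 0, 0, 0, 3, 0, 0, 0, 0, 1.5, 0, 0, 0, 0, 0, 0])

```text
clock: 21.08
eef_pos: [0.5705, -0.2017, 0.098]
tool_rot: [0.986, 0.165, -0.001, -0.001]
ft_force: [0.0, -0.3, -2.2]
grip_width: 0.0229
grasp_force: 59.9
```

Run:
```python
from h import *
go(.5704,-.2018,.0725,np.deg2rad(19))
```

```text
cm [-0.01  0.01  2.55] turn -0.0 tilt [-0.002  0.001 -1.   ]
{'clock': 21.075, 'eef_pos': [0.5705, -0.2017, 0.098], 'tool_rot': [0.9863, 0.165, -0.0012, -0.0006], 'ft_force': [0.0418, -0.3222, -2.1796], 'grip_width': 0.0229, 'grasp_force': 59.8531}
```

carry_out(increments=[0, 0, 0, 1, 0, 0, 0, 0, 0.8, 0, 0, 0, 0, 0.4, 0, 0, 0, 0, 0.2, 0, 0, 0, 0, 0, 0])

```text
clock: 21.7
eef_pos: [0.5713, -0.202, 0.0751]
tool_rot: [0.986, 0.165, 0.0, 0.0]
ft_force: [-0.6, -0.5, -4.1]
grip_width: 0.0233
grasp_force: 59.9
```

carry_out(increments=[0, 0, 0, 0.1, 0, 0, 0, 0, 0.1, 0, 0, 0, 0, 0, 0, 0, 0, 0, 0, 0, 0, 0, 0, 0, 0])

```text
clock: 22.32
eef_pos: [0.5713, -0.202, 0.0732]
tool_rot: [0.986, 0.165, 0.0, 0.0]
ft_force: [-0.4, 0.9, -2.9]
grip_width: 0.0236
grasp_force: 59.9
```

carry_out(increments=[0, 0, 0, 0.1, 0, 0, 0, 0, 0.1, 0, 0, 0, 0, 0, 0, 0, 0, 0, 0, 0, 0, 0, 0, 0, 0])

```text
clock: 22.95
eef_pos: [0.5713, -0.202, 0.0712]
tool_rot: [0.986, 0.165, 0.0, 0.0]
ft_force: [-0.5, 0.7, -2.2]
grip_width: 0.0233
grasp_force: 60.0
```

carry_out(increments=[0, 0, 0, 0.1, 0, 0, 0, 0, 0.05, 0, 0, 0, 0, 0, 0, 0, 0, 0, 0, 0, 0, 0, 0, 0, 0])

```text
clock: 23.58
eef_pos: [0.5713, -0.202, 0.0712]
tool_rot: [0.986, 0.165, 0.0, 0.0]
ft_force: [-4.4, 0.7, 6.3]
grip_width: 0.0234
grasp_force: 61.3
```

carry_out(increments=[0, 0, 0, -0.1, 0, 4, 0, 0, 0, 0, 6, 0, 0, 0, 0, 6, 0, 0, 0, 0, 6, 0, 0, 0, 0])

```text
clock: 24.2
eef_pos: [0.5714, -0.202, 0.0705]
tool_rot: [0.986, 0.165, 0.0, -0.0]
ft_force: [-0.2, -0.6, 0.9]
grip_width: 0.0602
grasp_force: 0.0
```

carry_out(increments=[6, 0, 0, -1, 0, 6, 0, 0, -3, 0, 6, 0, 0, -4, 0, 6, 0, 0, -4, 0, 6, 0, 0, -3, 0])

```text
clock: 24.82
eef_pos: [0.5719, -0.2022, 0.2237]
tool_rot: [0.986, 0.165, 0.001, 0.001]
ft_force: [-0.3, -0.4, -0.4]
grip_width: 0.0602
grasp_force: 0.0
```

Run:
```python
from h import *
st()
for c in("side","scene"):
    p=bot.camera(c); w=cloud(p); x,y,z=w.T
    q=w[(abs(x-.57)<.055)&(abs(y+.2)<.055)&(z>.05)&(z<.064)]
    A=np.c_[q[:,:2]-[.57,-.2],np.ones(len(q))]; f=np.linalg.lstsq(A,q[:,2],rcond=None)[0]
    print(c,cv2.minAreaRect((q[:,:2]*1000).astype(np.float32)),np.median(q[:,2]),"plane",f.round(3))
cv2.imwrite("pics/s3.png",cv2.resize(p["pixels"][100:400,180:480],None,fx=2,fy=2))
```

```text
{'clock': 24.825, 'eef_pos': [0.5719, -0.2022, 0.2237], 'tool_rot': [0.9864, 0.1647, 0.0014, 0.0008], 'ft_force': [-0.2653, -0.4377, -0.3689], 'grip_width': 0.0602, 'grasp_force': 0.0}
side ((565.875, -186.64894104003906), (72.55492401123047, 41.16593933105469), 15.555480003356934) 0.05591843286634185 plane [ 0.024 -0.098  0.058]
scene ((570.2303466796875, -199.53346252441406), (70.71722412109375, 64.302734375), 17.53823471069336) 0.05728999554081504 plane [ 0.002 -0.023  0.058]
```

View pics/s3.png

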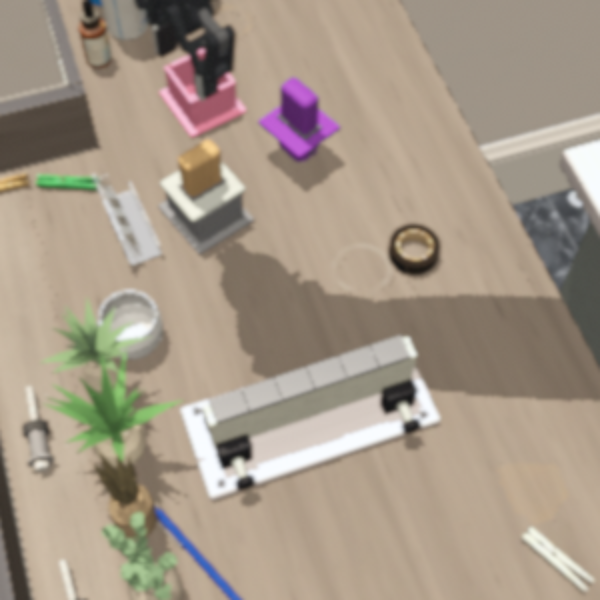

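The roller hangs back in its grey stand (crop 205,195): position within 1 mm of the start, plate height unchanged, level. The strip is flush, the bystanders haven't moved, and the gripper is clear.

```bash
python3 -c "
from workcell import bot
print(bot.job_done())"
```

```text
the job is handed in; nothing more can be done
None
```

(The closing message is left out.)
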